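Shift the restorer's turntable into third gear

ROBOT

A 6-joint arm with a two-finger parallel gripper is mounted at the origin on the work surface. World frame = base frame: x ahead of the robot, y to its left, z up, the work surface at z = 0. Lengths are in mm, angles in rad, forces in N, time in s.
With the tool pointing down it reaches from about 300 to 775 mm from the base axis. Payload 14.6 kg.
Tool frame: the origin (TCP) lies at the very end of the fingers, on their centre line; the grasp point (between the pads) lies r.grip_point_offset behind it (r.grip_point_offset is the distance from the TCP to the grasp point, in mm); z points along the fingers, y is the line along which they close (so a half turn about z gives the same grasp; the last joint's range is limited). The gripper opens to 85 mm and grips with 20 to 120 N. Pads are 22 mm wide; open, the fingers measure 114 mm over their backs; the gripper's body (76 mm by 85 mm) begins 54 mm behind the grasp point. The pads swing forward as they close: fully open they stand 13 mm farther back than shut.
Start: joints at [1.124, 0.3, 1.521, -0, 1.321, -0.067], TCP at [203.901, 510.797, 231.281] pointing down, gripper open.
Joint ranges: [-3.03, 3.03], [-0.79, 2.21], [0.23, 2.52], [-1.04, 4.18], [0, 3.07], [-2.55, 2.55]. Speed limits (rad/s): [2.22, 2.22, 2.57, 3.14, 3.14, 3.14].

INTERFACE

Orientations are given as a unit quaternion [x, y, z, w].
In Python, from workcell import r gives the robot as it stands.
- The arm moves only by the tool apply_moves, never from a script. Its argument "rows" is a list of rows, each a list of 4 numbers: the shift along the tool's x, y, z in m, then the turn about the tool's z in degrees. In form: [[x, y, z, spin], ...]. A call has 1 to 12 rows; each row shifts and turns the commanded pose from where the row before left it, along the tool's axes as they then stand; what a row does not reach is not made up. A row lasts 1/8 s, in which the tool goes at most 62.5 mm and 10.7 degrees, less where a joint would pass 70% of its speed; a pose out of reach is approached as far as the arm can. A call is refused whole if a number of a shift passes 0.0625 or a number of a turn 10.7, either way. A call with a gripper value outside its range is refused whole. "grip" is the finger opening in m, from 0 to 0.0854, set as the call begins (left out, the last holds). The fingers move at their own pace and stop on an object; the grip force is fixed at half the most. Time passes only in rows, so rows that do not move let the fingers close. It gives the time, the measured TCP pose, the force, the opening and the grip force at its end, in the units of the state.
- r.get_obs(): the state, without advancing time (a new reading comes with each control period).
- r.get_image(name): name is "scene" or "top"; returns a dict with "image" (480x640x3 uint8, red, green, blue), "camera_matrix" (3x3 intrinsics, pixels), "rvec" (rotation vector, rad) and "tvec" (3), from world to camera coordinates, as OpenCV has them. Camera axes: x right, y down, z forward; pixel columns grow to the right and rows downward; lengths in mm; the calibration is good to about 2 mm. A picture is of the moment at which its call begins. There is no depth.
- r.sign_off(): hands the job in; it is judged then, once.
Trained networks look in a picture, given as the dict that the camera call returned (one of the last four; its "shot" number tells which), for a name from the list of things; names that differ only in an ending like _2 or _b are one class to them, and where a whole thing is asked for, a point or a joint stands for the part that bears it (a point fixed in the world has none). Each returns a list of dicts, best first, with "p" (0 to 1); they miss things now and then, are a little off and sometimes report something else, mostly with a low value. They report only what shows in the picture. A call takes as long as a camera call. They do not tell look-alikes from the thing itself.
- r.spot_in(query, picture): "xy" ([column, row] in pixels, amid what is visible of it).
- r.outline_of(query, picture): "mask" (480x640 bool, what is visible of it) and "xy" ([column, row] in pixels, amid what is visible of it).
The state is a dict: "time_s": time; "joint_positions": joint angles; "joint_velocities": joint speeds; "effort": joint torques, N m; "position": TCP position; "tcp_rot": TCP orientation; "ft_force": force on the tool from outside, world axes, zero at the start; "torque": the same for the moment, N m; "gripper_width": finger opening in mm; "finger_force": force on a finger pad.
Only numpy, scipy, OpenCV 4.12 (cv2) and the standard library are available. Lean on these libraries where they do the work, as an engineer would, in place of code of your own. Each camera call takes 0.05 s, during which the arm holds its last target. There are 200 camera calls.

TASK

Put the turntable's gearbox into third gear: with the fingers, gently push the red-knobbed gearstick out of the left-hand side of its H-shaped gate, across to the right-hand side, then forward (away from you) until it is fully home in the slot marked with three red dots. Only push the stick, never grip it; leave the bronze tripod, the wax jar and the pliers where they are, and finish with the hand clear.

Things in the scene. Friction and masses are not known exactly. Their poses are not given: they have to be found in the camera images.
- gearbox: green gearbox fixed to the bench, 160 x 150 mm, with an steel gate plate 120 x 110 mm on top. Origin: on the bench under the gate's centre. +x = forward (away from the operator), +y = left, z up; turned up to 0.45 rad. 220 mm forward of the origin stands its turntable, 220 mm across, with a bronze dish, 115 mm high in all
- gate_center (a point): centre of the H gate, on the plate's top face, 120 mm above the bench; axes as the gearbox. Two uprights along x at y = +18 and -18 mm, 16 mm wide, joined by a crossbar along y at x = 0, 18 mm wide between rounded tongues. Slots: 1 dot left forward, 2 dots left back, 3 red dots right forward, 4 dots right back. Each stops the 10 mm stick's centre 24 mm from the crossbar's middle
- knob (a point): centre of the red ball knob, 38 mm across, atop the 10 mm steel stick; 190 mm from the pivot, which is 90 mm below gate_center. At the knob the uprights lie about 38 mm left and right of centre and end about 50 mm forward and back; to cross, it must be within 8 mm of the middle. Height 210 to 220 mm above the bench. Nothing else stands above the gate plate
- gear_across (a joint): sideways tilt of the gearstick, rad, about the gearbox x axis: negative = left, positive = right; in the middle of the left upright about -0.20, of the right upright about +0.20. Starts at the left
- gear_fore (a joint): forward tilt of the stick, rad: 0 = on the crossbar (neutral), positive = forward; the gate stops it at about +0.26 and -0.26. Starts anywhere in the left upright. The stick stays where it is left (stiff pivots, no springs); it takes 3 to 5 N at the knob to move it
- gearstick: the whole gearstick: steel stick and red knob. Origin at the pivot, z along the stick to the knob
- tripod: small lidded bronze vessel on three legs, loose, 140 mm across its ears, 132 mm high, about 1 kg, 170 to 220 mm to one side of the gearbox. Origin: centre of its underside
- wax_jar: jar with yellow cap, loose, 60 mm across, 75 mm high, on the other side of the gearbox from the tripod. Origin: centre of its underside
- pliers: pliers with one green and one yellow handle, lying loose on the bench, 180 mm long along x, 55 mm wide, 14 mm thick, about 0.33 m right of the gearbox. Origin: on the bench below their middle
There are look-alikes about, which are no part of the job. Of the things that look like the tripod, the middle-sized one is meant.

How it is judged:
By the outcome, as a careful person would: the job done as asked, in the order asked, and still so for the second after the job is handed in, with the robot touching nothing.
It also fails if it takes over 51 s, if anything falls off the work surface, if the arm or the gripper's body presses on something with over 40 N, if the wrist force passes 120 N, or if a joint passes its speed limit or range.

## Working session

There is one attempt and no reset: what is moved stays moved. The work goes in short steps, Python scripts to look and compute and a tool call to move; the robot and the scene stay as the last step left them, time stands still between calls to the robot, and variables do not carry over. Pictures are saved under pics/ and viewed, at most 10 in all, crops included, and the job is handed in when it is done.

Besides the shell and the picture viewer there is one more tool, called after ">>>" in YAML: its name, and indented under it one key for each argument. apply_moves: Moves the arm, as the interface text tells. Its arguments: {"type":"object","properties":{"rows":{"type":"array"},"grip":{"type":"number"}},"required":["rows"]}

```bash
mkdir -p pics; ls; python3 - <<'E'
from workcell import r
import cv2
o=r.get_obs();print({k:o[k] for k in('time_s','position','tcp_rot','gripper_width')},r.grip_point_offset)
for n in('scene','top'):
    d=r.get_image(n);cv2.imwrite(f'pics/{n}0.png',d['image'][:,:,::-1])
    print(n,d['camera_matrix'],d['rvec'],d['tvec'])
    for q in('knob','gearbox','tripod','wax_jar','gate_center'):
        try:print(q,[(round(s['p'],2),s['xy']) for s in r.spot_in(q,d)])
        except Exception as e:print(q,e)
E
```

```text
pics
{'time_s': 0.0, 'position': array([203.81099312, 510.59435118, 230.72381692]), 'tcp_rot': array([ 1.88744458e-01,  9.82026075e-01, -5.49948987e-04, -1.24732686e-04]), 'gripper_width': 85.24745075449077} 18.700000000000003
scene [[542.58100711   0.         315.93089043]
 [  0.         542.58100711 237.55144944]
 [  0.           0.           1.        ]] [ 1.16518209  2.26230813 -1.02967644] [ 335.23714698 -154.70832646 1467.43905054]
knob [(0.69, [309.8, 226.9])]
gearbox [(0.58, [253.1, 328.6])]
tripod [(0.9, [349.1, 322.8]), (0.89, [456.8, 344.7]), (0.87, [434.5, 422.0])]
wax_jar [(0.64, [209.6, 249.8])]
gate_center [(0.56, [287.3, 259.5])]
top [[534.02984807   0.         319.64199314]
 [  0.         534.02984807 235.1418647 ]
 [  0.           0.           1.        ]] [ 2.16352434 -2.14909216  0.14323383] [  -2.73223739  548.75616271 1302.66431888]
knob [(0.47, [335.3, 222.9])]
gearbox [(0.72, [344.3, 167.1])]
tripod [(0.84, [177.8, 149.2]), (0.67, [272.3, 203.1])]
wax_jar [(0.97, [429.3, 219.8])]
gate_center [(0.78, [347.5, 218.2])]
```

View pics/scene0.png

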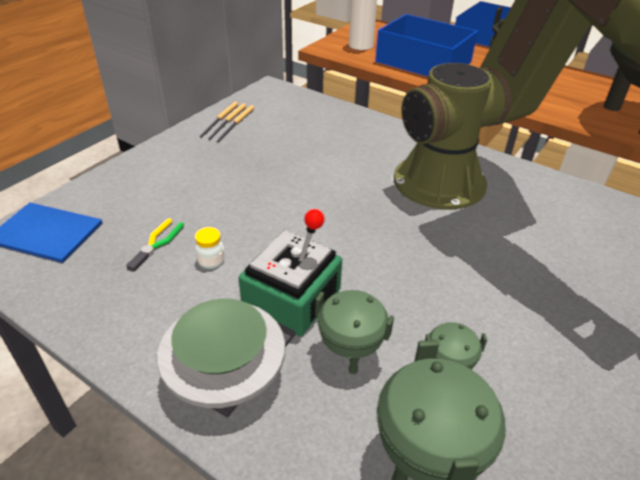

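View pics/top0.png

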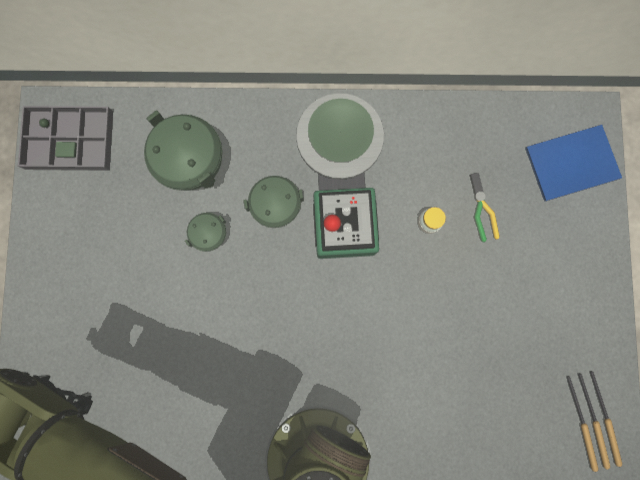

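The scene view looks back at the robot. In the top view the gearbox is at about (347,220), the red knob at (332,223) on the left side, the red dots at upper right (353,200), the turntable at (340,136) and the tripod at (274,201). Next I'll measure the gearbox yaw and the knob position.

```bash
cat > h.py <<'E'
from workcell import r
import cv2, numpy as np
def ray(d,uv):
    R=cv2.Rodrigues(d['rvec'])[0]; t=np.ravel(d['tvec'])
    v=R.T@np.linalg.inv(d['camera_matrix'])@np.array([uv[0],uv[1],1.]); return -R.T@t, v/np.linalg.norm(v)
def atz(d,uv,z):
    c,v=ray(d,uv); return c+v*(z-c[2])/v[2]
def tri(L):
    A=0;b=0
    for d,uv in L:
        c,v=ray(d,uv);P=np.eye(3)-np.outer(v,v);A=A+P;b=b+P@c
    return np.linalg.solve(A,b)
def red(d):
    h=cv2.cvtColor(d['image'],cv2.COLOR_RGB2HSV)
    m=(((h[...,0]<6)|(h[...,0]>174))&(h[...,1]>170)&(h[...,2]>100)).astype(np.uint8)
    n,l,s,c=cv2.connectedComponentsWithStats(m);i=1+np.argmax(s[1:,4]);return c[i],s[i]
def knob():
    S=r.get_image('scene');T=r.get_image('top');return tri([(S,red(S)[0]),(T,red(T)[0])]),S,T
E
python3 - <<'E'
from h import *
k,S,T=knob();print('knob',k,red(S),red(T))
for d,n in((T,'top'),(S,'scene')):
  for q in('gearbox','gate_center'):
    try:
        o=r.outline_of(q,d)[0];m=o['mask'].astype(np.uint8);print(n,q,m.sum(),cv2.minAreaRect(cv2.findNonZero(m)))
    except Exception as e:print(n,q,e)
# bright plate inside gearbox
im=T['image'][180:265,305:390];g=cv2.cvtColor(im,cv2.COLOR_RGB2HSV)
gm=((g[...,0]>60)&(g[...,0]<95)&(g[...,1]>120)).astype(np.uint8);gm=cv2.morphologyEx(gm,cv2.MORPH_OPEN,np.ones((2,2)))
print('green',gm.sum(),cv2.minAreaRect(cv2.findNonZero(gm)))
A=cv2.resize(im[:,:,::-1],None,fx=6,fy=6,interpolation=cv2.INTER_CUBIC)
cv2.imwrite('pics/c1.png',A)
E
```

```text
knob [553.58105998 -25.99450886 213.05234904] (array([313.88501742, 218.82578397]), array([305, 210,  19,  20, 287], dtype=int32)) (array([331.78787879, 222.86363636]), array([327, 219,  10,   9,  66], dtype=int32))
top gearbox 10651 ((339.5, 176.0), (164.0, 87.0), 90.0)
top gate_center 245 ((332.5, 223.0), (16.0, 17.0), 90.0)
scene gearbox 18613 ((260.8310546875, 320.0369567871094), (110.41565704345703, 231.58384704589844), 50.6637077331543)
scene gate_center 2146 ((290.01507568359375, 257.9068603515625), (50.248695373535156, 64.9569091796875), 42.87890625)Traceback (most recent call last):
  File "<stdin>", line 11, in <module>
cv2.error: OpenCV(4.12.0) /io/opencv/modules/imgproc/src/convhull.cpp:143: error: (-215:Assertion failed) total >= 0 && (depth == CV_32F || depth == CV_32S) in function 'convexHull'
```

```bash
python3 - <<'E'
s=open('h.py').read()
a=s.index("    h=cv2.cvt");b=s.index("    n,l,s,c")
s=s[:a]+"    i=d['image'].astype(int);m=((i[...,0]-np.maximum(i[...,1],i[...,2])>50)&(i[...,1]<90)).astype(np.uint8)\n"+s[b:]
s=s.replace("np.argmax(s[1:,4])","np.argmax(s[1:,4]*(s[1:,2]<30))")
open('h.py','w').write(s)
E
python3 - <<'E'
from h import *
k,S,T=knob();print('knob',k,red(S),red(T))
im=T['image'][180:265,305:390]
cv2.imwrite('pics/c1.png',cv2.resize(im[:,:,::-1],None,fx=7,fy=7,interpolation=cv2.INTER_CUBIC))
print(im[40,::6].tolist())
E
```

```text
knob [554.12620362 -25.89011544 212.75809939] (array([313.90553746, 219.14332248]), array([305, 209,  19,  21, 307], dtype=int32)) (array([331.84545455, 222.57272727]), array([324, 215,  17,  16, 220], dtype=int32))
[[140, 143, 137], [145, 147, 141], [83, 122, 96], [81, 78, 74], [205, 72, 66], [203, 70, 67], [70, 66, 64], [65, 65, 62], [65, 67, 65], [174, 173, 167], [180, 180, 173], [74, 75, 70], [93, 99, 92], [146, 148, 143], [142, 143, 138]]
```

View pics/c1.png

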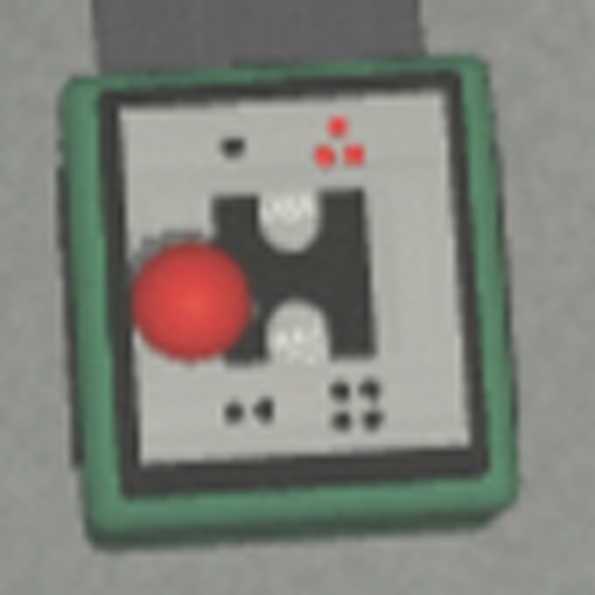

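The crop shows the plate corners at about (120,107), (448,95), (472,443) and (140,466). The H centre is near (294,278). The knob is left of and slightly behind the crossbar.

```bash
cat >> h.py <<'E'
def gate(T):
    P=[atz(T,((x+.5)/7-.5+305,(y+.5)/7-.5+180),120)[:2] for x,y in((120,107),(448,95),(472,443),(140,466))]
    P=np.array(P);f=P[0]+P[1]-P[2]-P[3];l=P[0]+P[3]-P[1]-P[2]
    a=[np.arctan2(f[1],f[0]),np.arctan2(-l[0],l[1])];return P.mean(0),a,np.hypot(*f)/2,np.hypot(*l)/2
def loc(p,c,a):
    R=np.array([[np.cos(a),np.sin(a)],[-np.sin(a),np.cos(a)]]);return R@(np.asarray(p)[:2]-c)
E
python3 - <<'E'
from h import *
k,S,T=knob();c,a,L,W=gate(T);print(c,a,L,W)
y=np.mean(a);l=loc(k,c,y);print('knob local',l,np.arcsin(l/190))
o=r.outline_of('tripod',T)
for q in o: print(q['p'],q['xy'],atz(T,q['xy'],70),loc(atz(T,q['xy'],70),c,y))
w=r.spot_in('wax_jar',T)[0]['xy'];print('wax',atz(T,w,75))
from scipy.spatial.transform import Rotation as Ro
print(Ro.from_quat(r.get_obs()['tcp_rot']).as_matrix().round(3))
E
```

```text
[576.35299209 -62.32748621] [np.float64(0.06143350995004277), np.float64(0.06047303203540765)] 120.60772643384762 111.28028546779568
knob local [-20.03221941  37.68410858] [-0.10562905  0.19966134]
0.9 [207.8, 233.5] [546.42126999 273.90504746  70.        ] [ -9.39435205 337.43143132]
0.57 [271.8, 197.9] [635.91511273 119.42662824  70.        ] [ 70.52315835 177.7883249 ]
wax [ 580.82310591 -269.37949594   75.        ]
[[-0.929  0.371 -0.   ]
 [ 0.371  0.929  0.   ]
 [ 0.     0.    -1.   ]]
```

Gate centre is (576,-62), yaw 0.061, with the knob at local (-20,+38). First I'll close the fingers and travel to a point behind the knob.

>>> apply_moves:
  rows:
    - [-0.039,-0.033,-0.003,0]
    - [-0.039,-0.033,0,0]
    - [-0.039,-0.033,0,0]
    - [-0.039,-0.033,0,0]
    - [-0.039,-0.033,0,0]
    - [-0.039,-0.033,0,0]
    - [-0.039,-0.033,0,0]
    - [-0.039,-0.033,0,0]
    - [-0.039,-0.033,0,0]
    - [-0.039,-0.033,0,0]
    - [-0.039,-0.033,0,0]
    - [-0.039,-0.033,0,0]
  grip: 0

```text
time_s: 2.7
position: [492.3, -32.2, 234.4]
tcp_rot: [0.189, 0.982, 0.0, 0.0]
ft_force: [1.0, 1.3, -0.1]
gripper_width: -0.1
finger_force: 0.0
```

>>> apply_moves:
  rows:
    - [0,0,0,-8.4]
    - [0,0,0,-8.4]
    - [0,0,0,-8.4]
    - [0,0,0,0]

```text
time_s: 3.2
position: [491.7, -30.5, 234.3]
tcp_rot: [-0.03, 1.0, -0.0, 0.0]
ft_force: [0.2, 0.2, 0.3]
gripper_width: 0.2
finger_force: 0.0
```

```bash
cat > st.py <<'E'
from h import *
from scipy.spatial.transform import Rotation as Ro
o=r.get_obs();C=np.array([576.35,-62.33]);A=.061
print('t',o['time_s'],'tcp local',loc(o['position'],C,A).round(1),'z',o['position'][2].round(1),'F',np.round(o['ft_force'],1),'w',o['gripper_width'])
M=Ro.from_quat(o['tcp_rot']).as_matrix();print('tool x angle vs back (deg)',np.degrees(np.arctan2(-M[1,0],-M[0,0])-A))
k,S,T=knob();print('knob local',loc(k,C,A).round(1),k[2].round(1))
E
python3 st.py
```

```text
t 3.2 tcp local [-82.5  36.9] z 234.3 F [0.2 0.2 0.3] w 0.23772388560336066
tool x angle vs back (deg) -0.10949542867843329
knob local [ 6.1 15.1] 229.4
```

>>> apply_moves:
  rows:
    - [0,0,0.018,0]
    - [0,0,0.018,0]
    - [-0.01,0,0,0]
    - [-0.01,0,0,0]
    - [-0.008,0,0,0]
    - [-0.004,0,0,0]
    - [-0.004,0,0,0]
    - [-0.004,0,0,0]
    - [-0.004,0,0,0]
    - [0,0,0,0]

```text
time_s: 4.55
position: [535.8, -27.8, 198.3]
tcp_rot: [-0.03, 1.0, -0.0, -0.0]
ft_force: [-2.0, 0.7, 2.0]
gripper_width: -0.0
finger_force: 1.2
```

```bash
cat >> st.py <<'E'
print(red(S),red(T))
import sys
if len(sys.argv)>1:
    im=np.hstack([cv2.resize(S['image'][170:300,240:370],(390,390)),cv2.resize(T['image'][160:290,280:410],(390,390))])
    cv2.imwrite(f'pics/{sys.argv[1]}.png',im[:,:,::-1])
E
python3 st.py s1
```

```text
t 4.55 tcp local [-38.4  36.9] z 198.3 F [-2.   0.7  2. ] w -0.03439241550378924
tool x angle vs back (deg) -0.055205887755582314Traceback (most recent call last):
  File "st.py", line 6, in <module>
    k,S,T=knob();print('knob local',loc(k,C,A).round(1),k[2].round(1))
          ~~~~^^
  File "h.py", line 17, in knob
    S=r.get_image('scene');T=r.get_image('top');return tri([(S,red(S)[0]),(T,red(T)[0])]),S,T
                                                                             ~~~^^^
  File "h.py", line 15, in red
    n,l,s,c=cv2.connectedComponentsWithStats(m);i=1+np.argmax(s[1:,4]*(s[1:,2]<30));return c[i],s[i]
                                                    ~~~~~~~~~^^^^^^^^^^^^^^^^^^^^^^
    return _wrapfunc(a, 'argmax', axis=axis, out=out, **kwds)
    return bound(*args, **kwds)
ValueError: attempt to get argmax of an empty sequence
```

The arm hides the knob from the top camera. I'll intersect the scene ray with the knob's sphere of travel instead.

```bash
cat > st.py <<'E'
from h import *
import sys
o=r.get_obs();C=np.array([576.35,-62.33]);A=.061
print('t',o['time_s'],'tcp local',loc(o['position'],C,A).round(1),'z',o['position'][2].round(1),'F',np.round(o['ft_force'],1))
S=r.get_image('scene');u,s=red(S);c,v=ray(S,u);p=np.array([*C,30]);w=c-p
b=w@v;disc=b*b-(w@w-190**2);k=c+v*(-b-np.sqrt(max(disc,0)));k2=c+v*(-b+np.sqrt(max(disc,0)))
print('knob local',loc(k,C,A).round(1),k[2].round(1),'alt',loc(k2,C,A).round(1),k2[2].round(1),'disc',disc,'at z 213',loc(atz(S,u,213),C,A).round(1),s)
if len(sys.argv)>1: cv2.imwrite(f'pics/{sys.argv[1]}.png',cv2.resize(S['image'][160:300,230:380],None,fx=4,fy=4)[:,:,::-1])
E
python3 st.py s1
```

```text
t 4.65 tcp local [-38.5  36.9] z 198.3 F [-2.1  0.4  1.4]
knob local [-7.6 38.1] 216.0 alt [-176.2  -66.3] 55.3 disc 16299.357402524678 at z 213 [-10.7  36.2] [302 211  20  22 327]
```

View pics/s1.png

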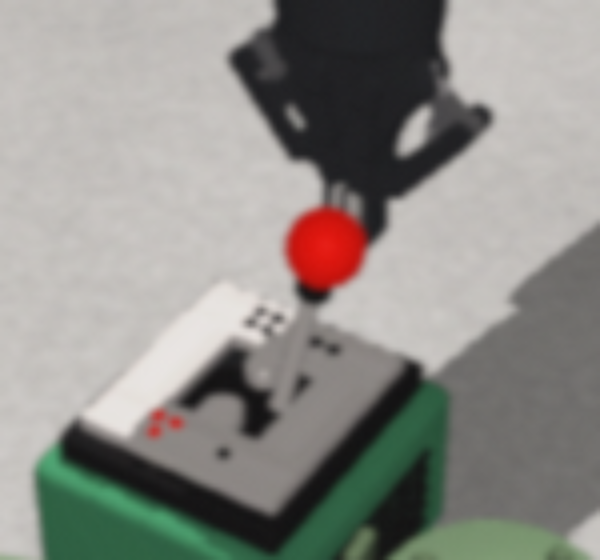

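The knob is at local x ≈ -7.6, with the fingers behind it at -38.5. I'll push on to neutral.

>>> apply_moves:
  rows:
    - [-0.004,0,0,0]
    - [-0.004,0,0,0]
    - [0,0,0,0]
    - [0,0,0,0]

```text
time_s: 5.2
position: [543.7, -27.4, 198.2]
tcp_rot: [-0.03, 1.0, -0.0, 0.0]
ft_force: [-1.5, 1.8, 1.7]
gripper_width: -0.1
finger_force: 1.0
```

```bash
python3 st.py
```

```text
t 5.2 tcp local [-30.5  36.9] z 198.2 F [-1.5  1.8  1.7]
knob local [ 0.2 38.2] 216.1 alt [-175.1  -71.7] 47.1 disc 17846.342352132313 at z 213 [-3.  36.1] [299 214  21  21 329]
```

>>> apply_moves:
  rows:
    - [0.015,0,0,0]
    - [0.015,0,0,0]
    - [0,0.03,0,0]
    - [0,0.03,0,0]
    - [-0.02,0,0,0]
    - [-0.02,0,0,0]
    - [-0.02,0,0,0]
    - [0,0,0,0]

```text
time_s: 6.25
position: [570.5, 34.3, 197.8]
tcp_rot: [-0.03, 1.0, -0.0, -0.0]
ft_force: [-0.2, 0.7, -0.1]
gripper_width: -0.1
finger_force: 0.0
```

```bash
python3 st.py
```

```text
t 6.25 tcp local [ 0.1 96.8] z 197.8 F [-0.2  0.7 -0.1]
knob local [ 0.8 38.3] 216.1 alt [-175.1  -72. ] 46.4 disc 17972.036794777727 at z 213 [-2.4 36.3] [299 214  21  21 319]
```

>>> apply_moves:
  rows:
    - [0,-0.01,0,0]
    - [0,-0.01,0,0]
    - [0,-0.006,0,0]
    - [0,-0.006,0,0]
    - [0,-0.006,0,0]
    - [0,-0.006,0,0]
    - [0,-0.006,0,0]
    - [0,-0.006,0,0]
    - [0,0,0,0]

```text
time_s: 7.42
position: [573.4, -22.1, 198.2]
tcp_rot: [-0.03, 1.0, -0.0, -0.0]
ft_force: [0.4, 2.0, 2.0]
gripper_width: 0.2
finger_force: 1.1
```

```bash
python3 st.py
```

```text
t 7.425 tcp local [-0.5 40.4] z 198.2 F [0.4 2.  2. ]
knob local [5.9 9. ] 219.7 alt [-157.3 -101.7] 61.8 disc 15954.860985258361 at z 213 [-1.   4.3] [286 209  16  19 234]
```

>>> apply_moves:
  rows:
    - [0,-0.006,0,0]
    - [0,-0.006,0,0]
    - [0,-0.006,0,0]
    - [0,-0.006,0,0]
    - [0,-0.006,0,0]
    - [0,-0.006,0,0]
    - [0,-0.004,0,0]
    - [0,-0.003,0,0]
    - [0,0,0,0]

```text
time_s: 8.6
position: [575.8, -64.6, 198.0]
tcp_rot: [-0.03, 1.0, 0.0, -0.0]
ft_force: [1.2, 2.0, -1.6]
gripper_width: -0.1
finger_force: 1.0
```

```bash
python3 st.py
```

```text
t 8.6 tcp local [-0.7 -2.3] z 198.0 F [ 1.2  2.  -1.6]
knob local [  4.6 -34.4] 216.8 alt [-123.7 -130. ] 92.4 disc 10261.282067829743 at z 213 [  0.6 -37.4] [267 202  15  20 232]
```

>>> apply_moves:
  rows:
    - [0,-0.002,0,0]
    - [0,-0.002,0,0]
    - [0,0,0,0]
    - [0,0.02,0,0]
    - [0,0.02,0,0]
    - [0.03,0,0,0]
    - [0.03,0,0,0]
    - [0,0,0,0]

```text
time_s: 9.65
position: [512.9, -31.0, 198.9]
tcp_rot: [-0.03, 1.0, -0.0, 0.0]
ft_force: [0.1, 0.5, 0.2]
gripper_width: -0.1
finger_force: 0.0
```

```bash
python3 st.py s2
```

```text
t 9.65 tcp local [-61.4  35.1] z 198.9 F [0.1 0.5 0.2]
knob local [  1.4 -37.2] 216.3 alt [-122.  -129.2] 97.1 disc 9481.580483755562 at z 213 [ -2.  -39.8] [265 201  19  20 297]
```

View pics/s2.png

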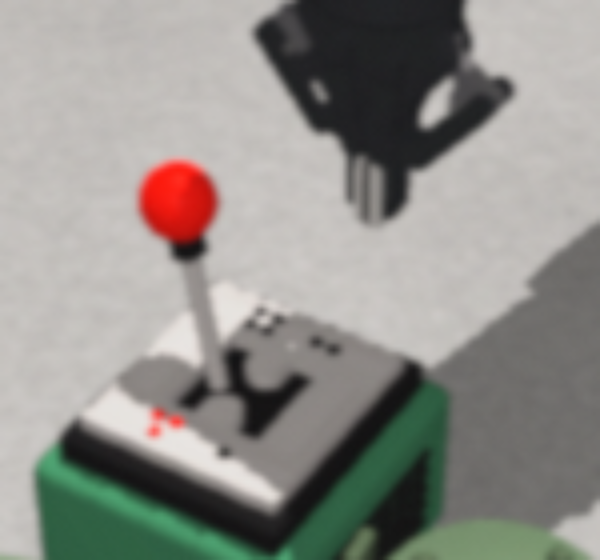

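The stick is now in the right upright at neutral. I'll move the fingers behind it and push forward.

>>> apply_moves:
  rows:
    - [0,-0.036,0,0]
    - [0,-0.037,0,0]
    - [-0.012,0,0,0]
    - [-0.012,0,0,0]
    - [-0.006,0,0,0]
    - [-0.006,0,0,0]
    - [-0.006,0,0,0]
    - [-0.006,0,0,0]
    - [-0.006,0,0,0]
    - [-0.006,0,0,0]
    - [-0.006,0,0,0]
    - [0,0,0,0]

```text
time_s: 11.2
position: [584.4, -101.0, 198.0]
tcp_rot: [-0.03, 1.0, 0.0, -0.0]
ft_force: [-1.8, 0.7, -0.3]
gripper_width: -0.2
finger_force: 0.9
```

```bash
python3 st.py
```

```text
t 11.2 tcp local [  5.7 -39.1] z 198.0 F [-1.8  0.7 -0.3]
knob local [ 35.4 -36.9] 213.0 alt [-109.9 -151.2] 64.0 disc 14090.324675322277 at z 213 [ 35.4 -36.9] [254 211  20  22 326]
```

Another 14 mm or so to the stop; I'll go on in small steps.

>>> apply_moves:
  rows:
    - [-0.004,0,0,0]
    - [-0.004,0,0,0]
    - [-0.003,0,0,0]
    - [-0.002,0,0,0]
    - [0,0,0,0]

```text
time_s: 11.88
position: [597.0, -100.6, 197.9]
tcp_rot: [-0.03, 1.0, -0.0, -0.001]
ft_force: [-3.2, -1.7, -2.4]
gripper_width: -0.1
finger_force: 2.0
```

>>> apply_moves:
  rows:
    - [-0.001,0,0,0]
    - [0,0,0,0]

```text
time_s: 12.12
position: [597.9, -100.5, 198.0]
tcp_rot: [-0.03, 1.0, -0.0, -0.0]
ft_force: [-4.2, -1.4, -2.9]
gripper_width: -0.2
finger_force: 2.4
```

```bash
python3 st.py
```

```text
t 12.125 tcp local [ 19.2 -39.4] z 198.0 F [-4.2 -1.4 -2.9]
knob local [ 48.3 -36.8] 210.0 alt [-102.9 -158.3] 50.9 disc 15732.912424545735 at z 213 [ 51.1 -34.6] [250 216  20  22 329]
```

>>> apply_moves:
  rows:
    - [-0.001,0,0,0]
    - [0,0,0,0]

```text
time_s: 12.42
position: [598.8, -100.4, 198.0]
tcp_rot: [-0.03, 1.0, -0.0, -0.001]
ft_force: [-5.7, -1.3, -3.2]
gripper_width: 0.0
finger_force: 3.2
```

>>> apply_moves:
  rows:
    - [-0.001,0,0,0]
    - [0,0,0,0]

```text
time_s: 12.68
position: [599.4, -100.3, 197.8]
tcp_rot: [-0.03, 1.0, 0.0, -0.001]
ft_force: [-9.0, -2.4, -3.4]
gripper_width: 0.2
finger_force: 4.7
```

```bash
python3 st.py
```

```text
t 12.675 tcp local [ 20.7 -39.3] z 197.8 F [-9.  -2.4 -3.4]
knob local [ 49.8 -36.8] 209.6 alt [-102.1 -159.1] 49.4 disc 15924.112028336618 at z 213 [ 53.  -34.2] [249 217  21  21 330]
```

The force is rising against the stop, with the knob at about 50 mm. One last millimetre, then I'll retreat straight back and up.

>>> apply_moves:
  rows:
    - [-0.001,0,0,0]
    - [0,0,0,0]

```text
time_s: 12.98
position: [600.0, -100.3, 197.7]
tcp_rot: [-0.03, 1.0, 0.0, -0.002]
ft_force: [-13.3, -2.7, -1.5]
gripper_width: -0.2
finger_force: 6.5
```

>>> apply_moves:
  rows:
    - [0.01,0,0,0]
    - [0.02,0,0,0]
    - [0.04,0,0,0]
    - [0.05,0,0,0]
    - [0.05,0,-0.02,0]
    - [0.05,0,-0.03,0]
    - [0.03,0,-0.03,0]
    - [0,0,0,0]
    - [0,0,0,0]

```text
time_s: 14.1
position: [351.9, -115.0, 278.2]
tcp_rot: [-0.03, 1.0, -0.0, 0.001]
ft_force: [-0.2, 0.0, -0.6]
gripper_width: 0.0
finger_force: 0.0
```

```bash
python3 st.py s3; python3 - <<'E'
from h import *
k,S,T=knob();print(loc(k,np.array([576.35,-62.33]),.061),k[2]);cv2.imwrite('pics/t3.png',T['image'][:,:,::-1])
E
```

```text
t 14.1 tcp local [-227.3  -38.9] z 278.2 F [-0.2  0.  -0.6]
knob local [ 51.  -37.5] 209.1 alt [-100.6 -160.1] 48.6 disc 15945.49407714419 at z 213 [ 54.6 -34.5] [249 218  20  20 316]
[ 49.97051044 -37.11115384] 208.3977488398942
```

View pics/s3.png

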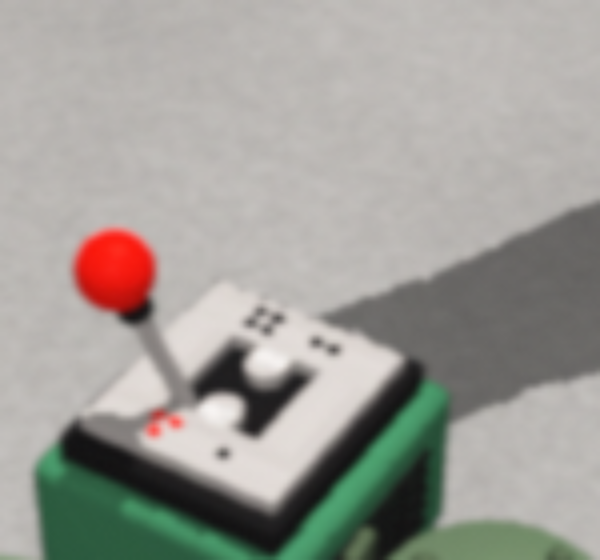

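View pics/t3.png

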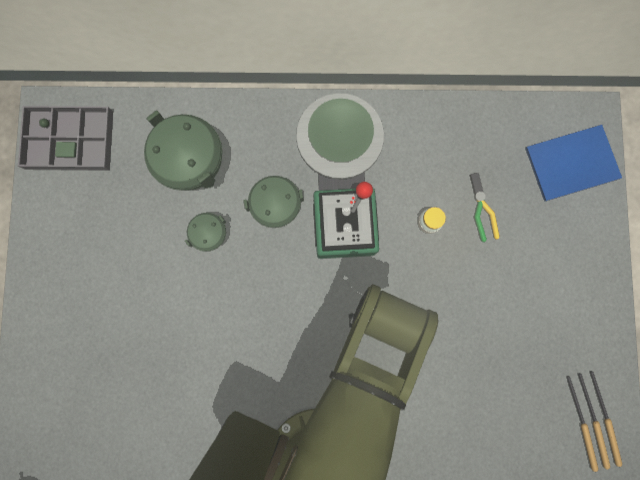

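The stick sits at the end of the three-red-dot slot, with the knob at local (50,-37). The tripod, jar and pliers haven't moved and the hand is clear, so I'm handing it in.

```bash
python3 -c "
from workcell import r
print(r.sign_off())"
```

```text
the job is handed in; nothing more can be done
None
```

The gearstick is in third gear, fully home in the three-red-dot slot: it was only pushed, the tripod, jar and pliers were left where they were, the hand is clear, and the job was handed in at about 14 s.

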